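# Slide the resin pot under the vacuum head and lock the bayonet ring

## Task

Get the resin trap ready for vacuum: push the steel pot along the rails of its stand until it is fully home against the back stop, under the overhanging head. Then swing the lever of the bayonet ring on the head a quarter turn clockwise (seen from above) until it clicks locked over the pot. Leave the loose tools and containers on the bench where they are.

Things in the scene. Friction and masses are not known exactly. Their poses are not given: they have to be found in the camera images.
- stand: Grey fixed bench stand. Origin: on the table, below the vertical axis of its round overhanging head; +x is the way the pot is pushed in (roughly away from the robot), +y left. Tray 400 x 170 mm, floor 8 mm thick, from 260 mm in front of (-x) the axis to 140 behind. Column 102 to 138 mm behind the axis, with gauge to 216 mm height; arm 50 mm wide from it to the head, top at 170 mm (brass vent 182).
- pot: Loose steel resin pot, 0.5 to 0.9 kg, on the tray, 70 to 120 mm short of home at the start. Jar 100 mm across, 110 mm tall, flange 116 mm across with two 24 mm wide lugs reaching 70 mm from the axis at front and back, on an aluminium slide plate 191 x 130 x 10 mm (126 mm to the front, 65 behind). Origin: underside, on the jar axis; x is the way in. Slides with a few N.
- ring (a joint): Bayonet ring's angle about the head axis, rad, growing clockwise seen from above: 0 to 0.25 (open) at the start, 1.57 locked, a hard stop. It turns with 0.1 N m of friction and stays where it is left; from 1.27 a sprung plunger resists (up to about 0.7 N m); past 1.46 that snaps the ring on to the stop with a click and holds it there. With the pot over 4 mm short of home the claws hit its lugs.
- lever_end (a point): On the ring's lever, 170 mm from the head axis, in its black end ball (26 mm across). Steel ring 168 mm across, 124 to 140 mm above the table, two claws hanging to 100 mm. The lever is a level radial bar 16 x 16 mm from the ring's edge to the ball, 124 to 140 mm above the table; in the stand's frame it points at -110 deg (right, a little forward) at ring angle 0, at 160 deg (front) when locked.
- tape_roll: Loose roll of tan sealing tape lying flat, 124 mm across, 24 mm tall, on the table to the left of the stand. Origin: centre of its underside. Leave it alone.
- beaker: Loose open glass beaker, 72 mm across, 85 mm tall, standing to the left of the stand. Origin: centre of its underside. Leave it alone.
- scissors: Loose pair of scissors with blue handles, 210 mm long, 12 mm tall, lying to the right of the stand. Origin: at the pivot, on the table. Leave it alone.
- brush: Loose brush 200 mm long lying near the right side of the table. Origin: its underside. Leave it alone.
- mix_jar: Loose closed white jar, 72 mm across, 100 mm tall, near the left side of the table. Origin: centre of its underside. Leave it alone.
- spatula: Loose spatula 260 mm long lying near the left side of the table. Origin: its underside. Leave it alone.
- head_axis (a point): Point on the head axis on the tray floor, 8 mm above the stand's origin; the pot's origin is here when home. Two rails (inner faces 67 mm either side of the axis, tops 34 mm above the table, from 205 mm in front to 65 mm behind) guide the pot's slide plate; a rigid back stop across them stops it exactly home. Head underside 122 mm above the table.
- push_plate (a point): Centre of the upright aluminium push plate at the front of the pot's slide plate: 70 mm wide, 10 mm thick (along x), from the slide plate up to 80 mm above the pot's underside. This point is 120 mm in front (-x) of the jar axis and 60 mm above the pot's underside.
Things that resemble listed ones, but are neither listed nor needed, are in the scene too. What is shaped like the pot but green is not meant.

How it is judged (in metres and radians):
On the way, in this order (a step that is already met when the one before it is completed fails the run):
1. the pot is home under the head (within 4 mm) while the ring is still open (distance between pot and head_axis below 0.004 m and value of joint ring below 0.6 rad), for 0.2 s.
2. the ring has clicked locked over the pot (distance between pot and head_axis below 0.005 m and value of joint ring above 1.5 rad), for 0.2 s.
At the end, for the whole second after the job is handed in: The pot stands on the tray within 5 mm of home under the head, upright and at rest, and the ring stays locked (beyond 1.5 rad of its 1.57) by itself (all of step 2 and angle between pot's own z axis and vertical below 0.05 rad and velocity of joint ring below 0.05 rad/s and linear speed of pot below 0.02 m/s); the robot touches nothing.
It fails at once if a loose tool or container on the bench is moved more than 30 mm (distance of any of tape_roll, beaker, scissors, brush, mix_jar, spatula from where it was at the start of the episode above 0.03 m).
It also fails if it takes over 54 s, if anything falls off the work surface, if the arm or the gripper's body presses on something with over 40 N, if the wrist force passes 120 N, or if a joint passes its speed limit or range.

## Robot

A 6-joint arm with a two-finger parallel gripper is mounted at the origin on the work surface. World frame = base frame: x ahead of the robot, y to its left, z up, the work surface at z = 0. Lengths are in m, angles in degrees, forces in N, time in s.
With the tool pointing down it reaches from about 0.4 to 0.825 m from the base axis. Payload 7 kg.
Tool frame: the origin (TCP) lies between the finger pads; the fingertips stand r.nose_length ahead of it and the grasp point (between the pads) lies 2 mm behind it (r.nose_length is the distance from the TCP to the fingertips, in m); y points along the fingers, x is the direction in which the jaws open and shut, and the axes are right-handed (so a half turn about y gives the same grasp; the last joint's range is limited). The gripper opens to 88 mm and grips with 3 to 60 N. Pads are 19 mm wide; open, the fingers measure 130 mm over their backs; the gripper's body (78 mm by 193 mm) begins 47 mm behind the grasp point.
Start: joints at [84.46, 20.546, 0.682, 0, -70.136, -16.507], TCP at [0.253, 0.626, 0.244] pointing down, gripper open.
Joint ranges: [-176.03, 176.03], [-82.01, 121.73], [-58.28, 71.71], [-173.87, 95.51], [-174.79, -0.11], [-173.66, 173.66]. Speed limits (degrees/s): [136.94, 136.94, 172.46, 180, 180, 180].

## Interface

Orientations are given as [roll, pitch, yaw] about the fixed x, y, z axes, in that order (R = Rz(yaw) Ry(pitch) Rx(roll)).
In Python, from plant import readout, vision, r, spotter gives the robot as it stands.
- The arm moves only by the tool servo_tool, never from a script. Its argument "steps" is a list that holds one entry, the list of rows, each a list of 6 numbers: the shift along the tool's x, y, z in m, then the turn, a rotation vector about the tool's x, y, z in rad. A call has 1 to 20 rows; each row shifts and turns the commanded pose from where the row before left it, along the tool's axes as they then stand; what a row does not reach is not made up. A row lasts 1/10 s, in which the tool goes at most 50 mm and 8.59 degrees, less where a joint would pass 70% of its speed; a pose out of reach is approached as far as the arm can. A call with a gripper value outside its range is refused whole. "jaw" is the closure in counts, from 0 (fully open) to 255 (shut), set as the call begins (left out, the last holds). The fingers move at their own pace and stop on an object; "grip_force" is the grip in N (left out, the last holds). Time passes only in rows, so rows that do not move let the fingers close. It gives the time, the measured TCP pose, the force and the opening at its end, in the units of the state.
- readout.get_state(): the state, without advancing time (a new reading comes with each control period).
- vision.capture(name): name is "scene" or "side" or "wrist"; returns a dict with "img" (480x640x3 uint8, red, green, blue), "fx", "fy", "cx", "cy" (pixels), "rvec" (rotation vector, rad) and "tvec" (3), from world to camera coordinates, as OpenCV has them; the wrist camera has in their place "tool_from_camera" (4x4, takes a point from camera to tool coordinates, whose origin is the TCP and whose axes are the tool frame's). Camera axes: x right, y down, z forward; pixel columns grow to the right and rows downward; lengths in m; the calibration is good to about 2 mm. A picture is of the moment at which its call begins: read the wrist's pose just before it. There is no depth.
- r.close_job(): hands the job in, once; it reports no verdict.
Trained networks look in the newest picture that a camera, given by its name, has taken for a name from the list of things; names that differ only in an ending like _2 or _b are one class to them, and where a whole thing is asked for, a point or a joint stands for the part that bears it (a point fixed in the world has none). Each returns a list of dicts, best first, with "conf" (0 to 1); they miss things now and then, are a little off and sometimes report something else, mostly with a low value. They report only what shows in the picture. A call takes as long as a camera call. They do not tell look-alikes from the thing itself.
- spotter.search_frame(camera, thing): "uv" ([column, row] in pixels, amid what is visible of it).
- spotter.silhouettes(camera, thing): "region" (480x640 bool, what is visible of it) and "uv" ([column, row] in pixels, amid what is visible of it).
The state is a dict: "time_s": time; "joints": joint angles; "qd": joint speeds; "joint_torque": joint torques, N m; "tcp_pos": TCP position; "eef_rot": TCP orientation; "contact_force": force on the tool from outside, world axes, zero at the start; "moment": the same for the moment, N m; "gripper_width": finger opening in m.
Only numpy, scipy, OpenCV 4.12 (cv2) and the standard library are available. Lean on these libraries where they do the work, as an engineer would, in place of code of your own. Each camera call takes 0.05 s, during which the arm holds its last target.

## Working session

There is one attempt and no reset: what is moved stays moved. The work goes in short steps, Python scripts to look and compute and a tool call to move; the robot and the scene stay as the last step left them, time stands still between calls to the robot, and variables do not carry over. Pictures are saved under pics/ and viewed, and the job is handed in when it is done.

Besides the shell and the picture viewer there is one more tool, called by a JSON object that holds its "api" and its "payload", one argument or row to a line. servo_tool: Moves the arm, as the interface text tells. Its arguments: {"type":"object","properties":{"steps":{"type":"array","items":{"type":"array","items":{"type":"array","items":{"type":"number"}}}},"jaw":{"type":"number"},"grip_force":{"type":"number"}},"required":["steps"]}

```bash
ls; mkdir -p pics
python3 - <<'E'
from plant import readout, vision, r, spotter
import cv2, numpy as np
s=readout.get_state(); print(s); print(r.nose_length)
for n in ["scene","side","wrist"]:
    c=vision.capture(n)
    cv2.imwrite(f"pics/{n}0.png",c["img"][:,:,::-1])
    print(n,{k:(np.round(v,4).tolist() if k!='img' else 0) for k,v in c.items()})
    if n!="wrist":
        for t in ["stand","pot","ring","lever_end","push_plate","tape_roll","beaker","scissors","brush","mix_jar","spatula"]:
            print(t,[(np.round(d["uv"]).tolist(),round(d["conf"],2)) for d in spotter.search_frame(n,t)])
print(readout.get_state()["time_s"])
E
```

```text
pics
{'time_s': 0.0, 'joints': array([ 8.44602492e+01,  2.05901506e+01,  6.32749387e-01, -1.92347420e-02,
       -7.01372174e+01, -1.65070353e+01]), 'qd': array([-0.03604252,  0.05084017, -0.09130116,  0.14130857, -0.01926331,
       -0.04624258]), 'joint_torque': array([ 9.25763197e-04, -5.82718277e+01,  2.93066847e+01,  6.99723423e+00,
        7.01499768e-03, -1.58854350e-04]), 'tcp_pos': array([0.25322193, 0.62518704, 0.24263218]), 'eef_rot': array([-8.99904499e+01, -9.58569435e-02, -1.12053344e+02]), 'contact_force': array([0.03719433, 0.45045681, 0.05022874]), 'moment': array([ 0.01810463,  0.01229049, -0.02540149]), 'gripper_width': 0.0877245391194755}
0.017
scene {'img': 0, 'fx': 508.0178, 'fy': 508.0178, 'cx': 320.5308, 'cy': 245.4093, 'rvec': [2.0284, 0.9984, -0.5066], 'tvec': [-0.3104, -0.2056, 1.9645]}
stand []
pot [([262.0, 278.0], 0.83), ([359.0, 221.0], 0.79)]
ring [([371.0, 234.0], 0.96)]
lever_end [([371.0, 238.0], 0.74)]
push_plate [([262.0, 276.0], 0.91), ([361.0, 223.0], 0.88), ([386.0, 260.0], 0.2)]
tape_roll [([419.0, 217.0], 0.68)]
beaker [([458.0, 252.0], 0.82)
[... 246 characters left out ...]
'tvec': [0.0932, -0.3087, 1.8834]}
stand [([373.0, 296.0], 0.94)]
pot [([261.0, 242.0], 0.98), ([400.0, 245.0], 0.79)]
ring [([392.0, 254.0], 0.75)]
lever_end [([393.0, 260.0], 0.78)]
push_plate [([262.0, 241.0], 0.72), ([399.0, 245.0], 0.56)]
tape_roll [([456.0, 275.0], 0.91)]
beaker [([444.0, 328.0], 0.88)]
scissors [([329.0, 266.0], 0.89)]
brush [([180.0, 234.0], 0.83)]
mix_jar [([510.0, 283.0], 0.57)]
spatula [([391.0, 281.0], 0.73), ([481.0, 239.0], 0.65)]
wrist {'img': 0, 'fx': 332.8128, 'fy': 332.8128, 'cx': 319.4982, 'cy': 231.7864, 'tool_from_camera': [[1.0, 0.0006, 0.0008, -0.0005], [-0.0006, -0.2591, 0.9659, -0.1417], [0.0007, -0.9659, -0.2591, 0.0689], [0.0, 0.0, 0.0, 1.0]]}
1.25
```

View images.

View pics/scene0.png

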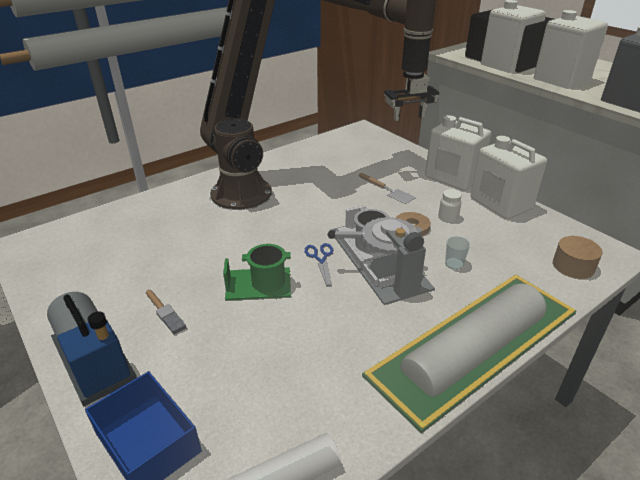

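View pics/side0.png

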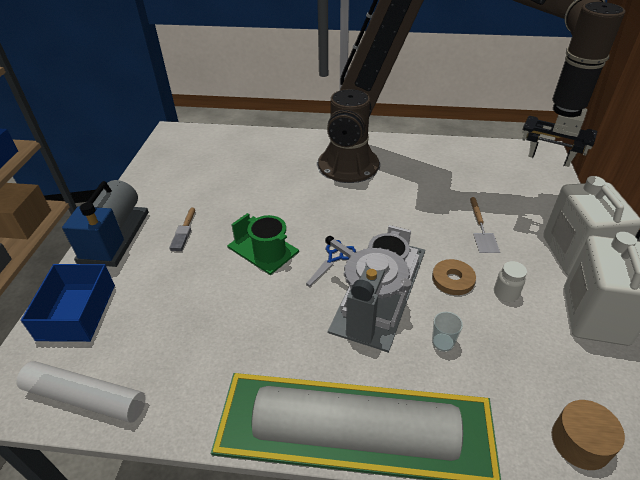

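View pics/wrist0.png

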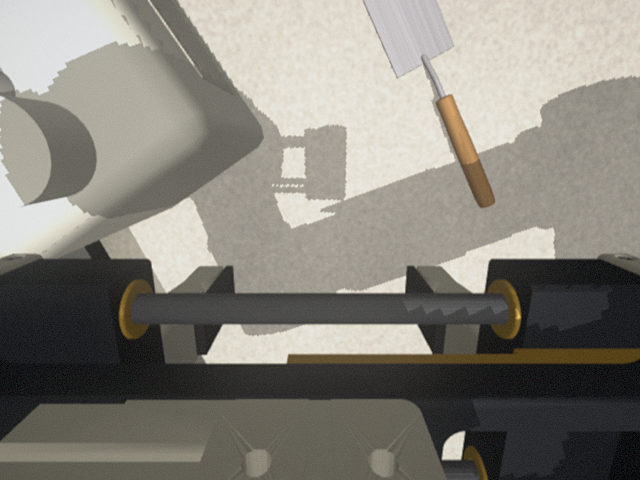

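Run:
```python
import cv2
a=cv2.imread("pics/scene0.png")[170:320,280:480]
b=cv2.imread("pics/side0.png")[180:350,310:480]
cv2.imwrite("pics/sceneC.png",cv2.resize(a,None,fx=4,fy=4,interpolation=cv2.INTER_CUBIC))
cv2.imwrite("pics/sideC.png",cv2.resize(b,None,fx=3.5,fy=3.5,interpolation=cv2.INTER_CUBIC))
```

```text
(no output)
```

View pics/sceneC.png

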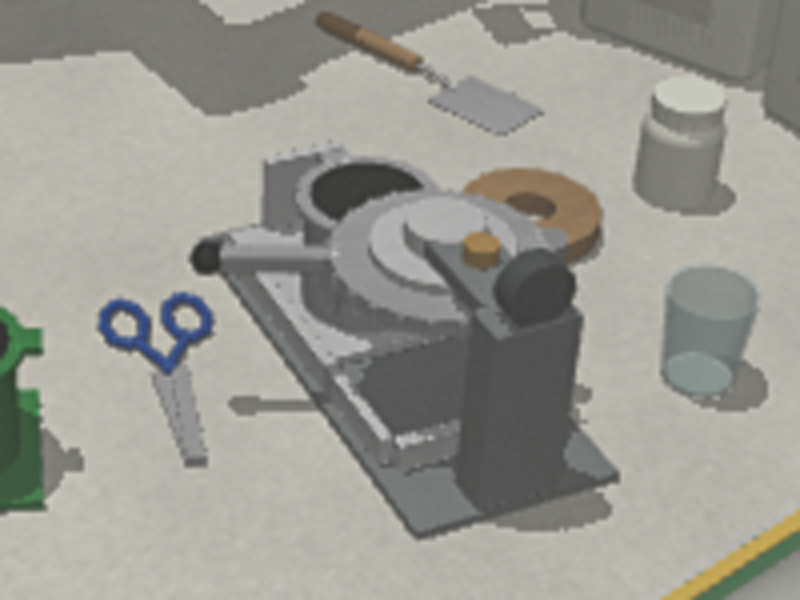

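View pics/sideC.png

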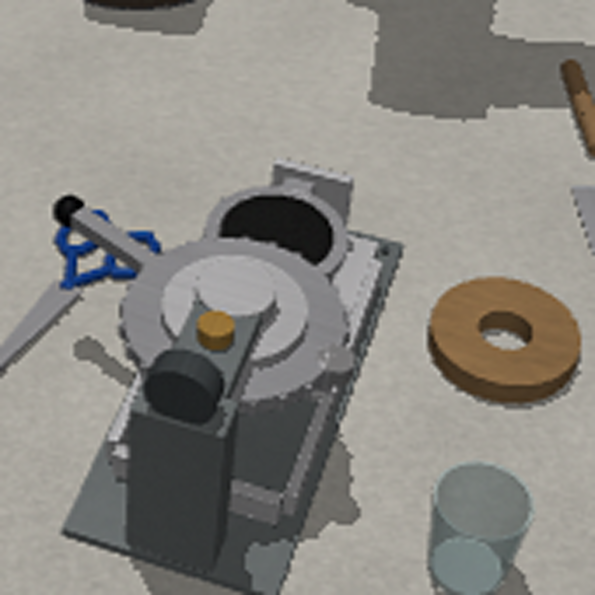

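```bash
cat > h.py <<'E'
import cv2, numpy as np
from scipy.optimize import least_squares
from scipy.spatial.transform import Rotation as Ro
CAM={"scene":(508.0178,320.5308,245.4093,[2.0284,0.9984,-0.5066],[-0.3104,-0.2056,1.9645]),
"side":(488.2822,323.6487,243.4723,[1.6619,1.8568,-0.8075],[0.0932,-0.3087,1.8834])}
def proj(cam,P):
    f,cx,cy,rv,t=CAM[cam]
    return cv2.projectPoints(np.atleast_2d(np.array(P,float)),np.array(rv),np.array(t),np.array([[f,0,cx],[0,f,cy],[0,0,1]]),None)[0][:,0]
def S(p,P):
    P=np.atleast_2d(np.array(P,float)); c,s=np.cos(p[2]),np.sin(p[2])
    return np.c_[p[0]+c*P[:,0]-s*P[:,1],p[1]+s*P[:,0]+c*P[:,1],P[:,2]]
def lev(a,rr=0.17,z=0.132):
    t=np.radians(-110)-a; return [rr*np.cos(t),rr*np.sin(t),z]
E
python3 - <<'E'
from h import *
def sc(u,v): return (280+u/4-.375,170+v/4-.375)
def si(u,v): return (310+u/3.5-.36,180+v/3.5-.36)
obs=[("scene",[.14,-.085,.008],sc(419,530)),("scene",[.14,.085,.008],sc(618,470)),
("side",[-.26,.085,.008],si(403,243)),("side",[.14,-.085,.008],si(64,528))]
ball=[("scene",sc(207,255)),("side",si(68,210))]
def res(q):
    o=[proj(c,S(q,P))[0]-np.array(uv) for c,P,uv in obs]
    o+=[proj(c,S(q,lev(q[3])))[0]-np.array(uv) for c,uv in ball]
    return np.ravel(o)
f=least_squares(res,[0.6,0,0,0.1])
print(f.x,np.degrees(f.x[2]),np.round(f.fun,1))
q=f.x
for cam in CAM:
    im=cv2.resize(cv2.imread(f"pics/{cam}0.png"),None,fx=4,fy=4,interpolation=cv2.INTER_CUBIC)
    def dr(P,col,cl=True): cv2.polylines(im,[np.int32((proj(cam,S(q,P))+.5)*4)],cl,col,1,cv2.LINE_AA)
    dr([[-.26,-.085,.008],[.14,-.085,.008],[.14,.085,.008],[-.26,.085,.008]],(0,0,255))
    t=np.linspace(0,2*np.pi,60)
    dr(np.c_[.084*np.cos(t),.084*np.sin(t),0*t+.14],(0,255,0))
    dr([lev(q[3],.084,.14),lev(q[3],.17,.14)],(255,0,0),False)
    for s in(-1,1): dr([[-.205,s*.067,.034],[.065,s*.067,.034]],(0,255,255),False)
    dr([[.102,-.025,.17],[.102,.025,.17],[0,.025,.17],[0,-.025,.17]],(255,0,255))
    for d,col in((.07,(255,255,0)),(.095,(255,0,255)),(.12,(0,165,255))):
        dr(np.c_[.058*np.cos(t)-d,.058*np.sin(t),0*t+.118],col)
        dr([[-.125-d,-.035,.088],[-.125-d,.035,.088],[-.115-d,.035,.088],[-.115-d,-.035,.088]],col)
    u,v=(1130,640) if cam=="scene" else (1230,720)
    cv2.imwrite(f"pics/ov_{cam}.png",im[v:v+600,u:u+800])
E
```

```text
[ 0.68321743  0.12648564 -0.26021626  0.05519886] -14.90929353190992 [-0.8 -0.3  0.2 -0.6 -0.6 -0.4 -0.7 -0.   0.8  0.2  0.8  0.9]
```

View pics/ov_scene.png

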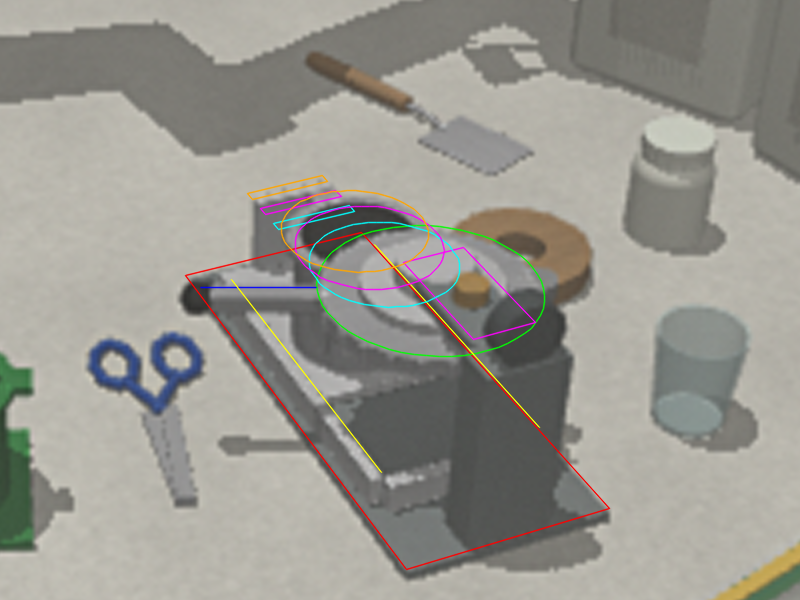

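View pics/ov_side.png

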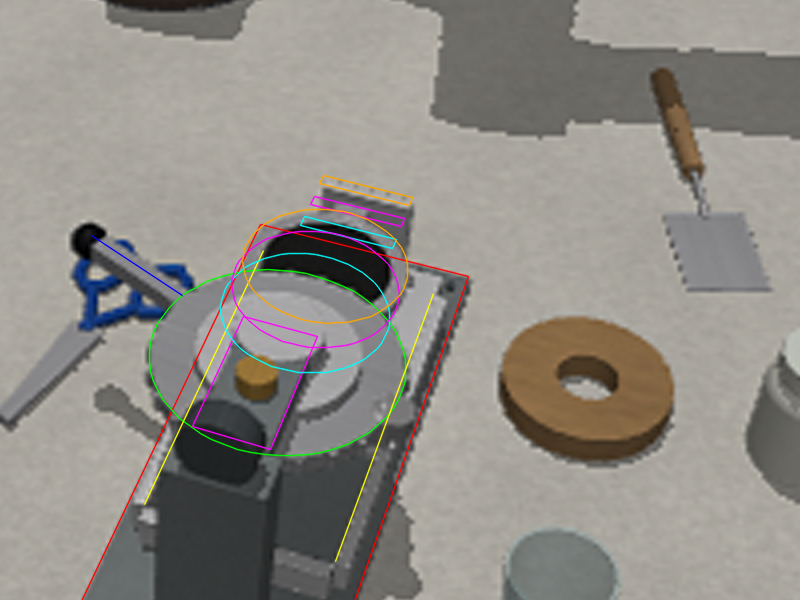

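Two pot-shaped things are in view. The steel one sits in the grey stand at scene (359,221) and side (400,245), and the crops confirm it. The green one at scene (262,278) is the decoy. The overlay fits: stand axis at about (0.683, 0.127), yaw −14.9°, ring about 0.06 rad, and the pot about 110 mm short. I'll move in front of the stand first.

{"api": "servo_tool", "payload": {
  "steps": [
    [[0.02,0,0.018,0,0,0],[0.033,0,0.031,0,0,0],[0.033,0,0.031,0,0,0],[0.033,0,0.031,0,0,0],[0.033,0,0.031,0,0,0],[0.033,0,0.031,0,0,0],[0.033,0,0.031,0,0,0],[0.033,0,0.031,0,0,0],[0.033,0,0.031,0,0,0],[0.033,0,0.031,0,0,0],[0.015,0,0.015,0,0,0],[0,0,0,0,0,0]]
  ],
  "jaw": 255
}}

```text
time_s: 2.45
tcp_pos: [0.4185, 0.1984, 0.2439]
eef_rot: [-90.0, 0.0, -112.2]
contact_force: [-0.6, 0.5, -0.1]
gripper_width: 0.0013
```

{"api": "servo_tool", "payload": {
  "steps": [
    [[0,0,0,0,0.08,0],[0,0,0,0,0.145,0],[0,0,0,0,0.145,0],[0,0,0,0,0.145,0],[0,0,0,0,0.145,0],[0,0,0,0,0.145,0],[0,0,0,0,0.145,0],[0,0,0,0,0.145,0],[0,0,0,0,0.145,0],[0,0,0,0,0.145,0],[0,0,0,0,0.145,0],[0,0,0,0,0.145,0],[0,0,0,0,0.145,0],[0,0,0,0,0.145,0],[0,0,0,0,0.145,0],[0,0,0,0,0.145,0],[0,0,0,0,0.145,0],[0,0,0,0,0.145,0],[0,0,0,0,0.145,0],[0,0,0,0,0.145,0]]
  ]
}}

```text
time_s: 4.45
tcp_pos: [0.4178, 0.2014, 0.2437]
eef_rot: [-90.0, -0.0, 85.2]
contact_force: [-0.4, 0.4, -0.3]
gripper_width: 0.0004
```

```bash
cat >> h.py <<'E'
Q=[0.6832,0.1265,-0.2602]
def tool():
    from plant import readout
    s=readout.get_state(); R=Ro.from_euler('xyz',s["eef_rot"],degrees=True).as_matrix()
    return s,np.array(s["tcp_pos"]),R
def goto(P,zyaw):  # stand-frame target TCP, desired stand-frame yaw of tool z (deg)
    s,p,R=tool(); W=S(Q,P)[0]; zy=np.radians(zyaw)+Q[2]
    z=np.array([np.cos(zy),np.sin(zy),0]); y=np.array([0,0,-1.]); x=np.cross(y,z)
    D=np.c_[x,y,z]; print("t",s["time_s"],"shift",np.round(R.T@(W-p),4),"turn",np.round(Ro.from_matrix(R.T@D).as_rotvec(),3),"stand pos",instand(p),"F",np.round(s["contact_force"],1),"w",s["gripper_width"],"j",np.round(s["joints"],0))
def instand(p):
    c,s=np.cos(Q[2]),np.sin(Q[2]); d=np.array(p)[:2]-Q[:2]
    return np.round([c*d[0]+s*d[1],-s*d[0]+c*d[1],p[2]],4)
E
python3 -c "
from h import *
goto([-.275,0,.075],180)"
```

```text
t 4.45 shift [-4.200e-03  1.687e-01  1.000e-04] turn [0.    0.177 0.   ] stand pos [-0.2757  0.0041  0.2437] F [-0.4  0.4 -0.3] w 0.00036018849148949716 j [  50.    0.  -25.   -0.  -65. -145.]
```

{"api": "servo_tool", "payload": {
  "steps": [
    [[0,0,0,0,0.09,0],[0,0,0,0,0.087,0],[-0.0042,0.03,0,0,0,0],[0,0.04,0,0,0,0],[0,0.04,0,0,0,0],[0,0.035,0,0,0,0],[0,0.024,0,0,0,0],[0,0,0,0,0,0]]
  ]
}}

```text
time_s: 5.25
tcp_pos: [0.4152, 0.1956, 0.0718]
eef_rot: [-89.8, 0.3, 75.4]
contact_force: [1.0, 0.0, 0.7]
gripper_width: 0.0003
```

```bash
python3 -c "
from h import *
goto([-.275,0,.075],180)
from plant import vision
for n in ['scene','side']:
    c=vision.capture(n)['img'][:,:,::-1]
    cv2.imwrite('pics/%s1.png'%n,cv2.resize(c[150:300,280:480],None,fx=3.5,fy=3.5,interpolation=cv2.INTER_CUBIC))
a=cv2.imread('pics/scene1.png');b=cv2.imread('pics/side1.png')
cv2.imwrite('pics/a1.png',cv2.resize(np.hstack([a,b]),(800,300)))
"
```

```text
t 5.25 shift [ 0.0021 -0.0032 -0.0017] turn [-0.003  0.005 -0.005] stand pos [-0.2767 -0.0022  0.0718] F [1.  0.  0.7] w 0.00033576739996136616 j [  50.   12.  -38.   -0.  -40. -154.]
```

View pics/a1.png

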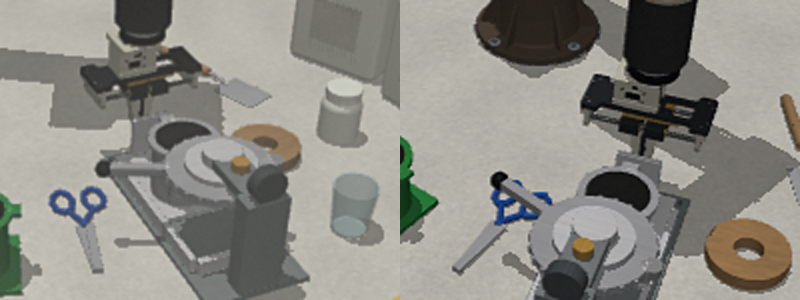

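The closed fingers are centred in front of the push plate at about (135,100) in the scene half and (640,145) in the side half. Next I'll push along −z.

{"api": "servo_tool", "payload": {
  "steps": [
    [[0.002,-0.002,-0.004,0,0.005,0],[0,0,-0.008,0,0,0],[0,0,-0.008,0,0,0],[0,0,-0.008,0,0,0],[0,0,-0.008,0,0,0],[0,0,-0.008,0,0,0],[0,0,-0.008,0,0,0],[0,0,-0.008,0,0,0],[0,0,-0.008,0,0,0],[0,0,-0.008,0,0,0]]
  ]
}}

```text
time_s: 6.35
tcp_pos: [0.4899, 0.1786, 0.0772]
eef_rot: [-89.9, 0.0, 75.0]
contact_force: [-13.5, 3.7, 12.7]
gripper_width: 0.0004
```

```bash
python3 -c "
from h import *
goto([-.1345,0,.075],180)"
```

```text
t 6.35 shift [-0.0005  0.002  -0.0657] turn [-0.002 -0.001 -0.001] stand pos [-0.2002  0.0006  0.0772] F [-13.5   3.7  12.7] w 0.000423234548667995 j [  42.   16.  -30.   -0.  -43. -146.]
```

{"api": "servo_tool", "payload": {
  "steps": [
    [[0,0,-0.004,0,0,0],[0,0,-0.004,0,0,0],[0,0,-0.004,0,0,0],[0,0,-0.004,0,0,0]]
  ]
}}

```text
time_s: 6.75
tcp_pos: [0.5051, 0.1744, 0.0771]
eef_rot: [-89.9, 0.1, 75.0]
contact_force: [-13.3, 3.0, 11.6]
gripper_width: 0.0001
```

```bash
python3 -c "
from h import *
goto([-.1345,0,.075],180)
from plant import vision
for n in ['scene','side']:
    c=vision.capture(n)['img'][:,:,::-1]
    cv2.imwrite('pics/%s2.png'%n,cv2.resize(c[150:300,280:480],None,fx=3.5,fy=3.5,interpolation=cv2.INTER_CUBIC))
a=cv2.imread('pics/scene2.png');b=cv2.imread('pics/side2.png')
cv2.imwrite('pics/a2.png',cv2.resize(np.hstack([a,b]),(800,300)))
"
```

```text
t 6.75 shift [-0.0004  0.002  -0.05  ] turn [-0.003 -0.001 -0.001] stand pos [-0.1845  0.0005  0.0771] F [-13.3   3.   11.6] w 0.00010212986282209953 j [  40.   17.  -29.   -0.  -44. -145.]
```

View pics/a2.png

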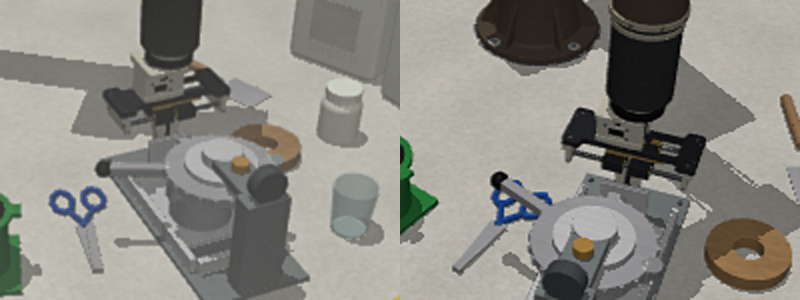

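{"api": "servo_tool", "payload": {
  "steps": [
    [[0,0,-0.005,0,0,0],[0,0,-0.006,0,0,0],[0,0,-0.006,0,0,0],[0,0,-0.006,0,0,0],[0,0,-0.004,0,0,0],[0,0,-0.003,0,0,0]]
  ]
}}

```text
time_s: 7.45
tcp_pos: [0.5341, 0.1666, 0.077]
eef_rot: [-89.8, 0.1, 75.0]
contact_force: [-12.6, 4.0, 10.0]
gripper_width: 0.0003
```

```bash
python3 -c "
from h import *
goto([-.1345,0,.075],180)"
```

```text
t 7.45 shift [-0.0004  0.002  -0.0199] turn [-0.003 -0.001 -0.001] stand pos [-0.1544  0.0004  0.077 ] F [-12.6   4.   10. ] w 0.00028072668293315666 j [  37.   19.  -26.   -0.  -45. -142.]
```

{"api": "servo_tool", "payload": {
  "steps": [
    [[0,0,-0.003,0,0,0],[0,0,-0.003,0,0,0],[0,0,-0.002,0,0,0],[0,0,-0.002,0,0,0]]
  ]
}}

```text
time_s: 7.85
tcp_pos: [0.5435, 0.1641, 0.077]
eef_rot: [-89.8, 0.1, 75.0]
contact_force: [-10.9, 2.9, 9.9]
gripper_width: 0.0008
```

{"api": "servo_tool", "payload": {
  "steps": [
    [[0,0,-0.002,0,0,0],[0,0,-0.002,0,0,0]]
  ]
}}

```text
time_s: 8.05
tcp_pos: [0.5473, 0.163, 0.077]
eef_rot: [-89.8, 0.1, 75.0]
contact_force: [-11.5, 2.6, 9.5]
gripper_width: 0.0005
```

```bash
python3 -c "
from h import *
goto([-.1345,0,.075],180)
from plant import vision
for n in ['scene','side']:
    c=vision.capture(n)['img'][:,:,::-1]
    cv2.imwrite('pics/%s3.png'%n,cv2.resize(c[150:300,280:480],None,fx=3.5,fy=3.5,interpolation=cv2.INTER_CUBIC))
a=cv2.imread('pics/scene3.png');b=cv2.imread('pics/side3.png')
cv2.imwrite('pics/a3.png',cv2.resize(np.hstack([a,b]),(800,300)))
"
```

```text
t 8.05 shift [-0.0003  0.002  -0.0062] turn [-0.003 -0.001 -0.001] stand pos [-0.1407  0.0003  0.077 ] F [-11.5   2.6   9.5] w 0.0005043626035239204 j [  36.   20.  -24.   -0.  -46. -141.]
```

View pics/scene3.png

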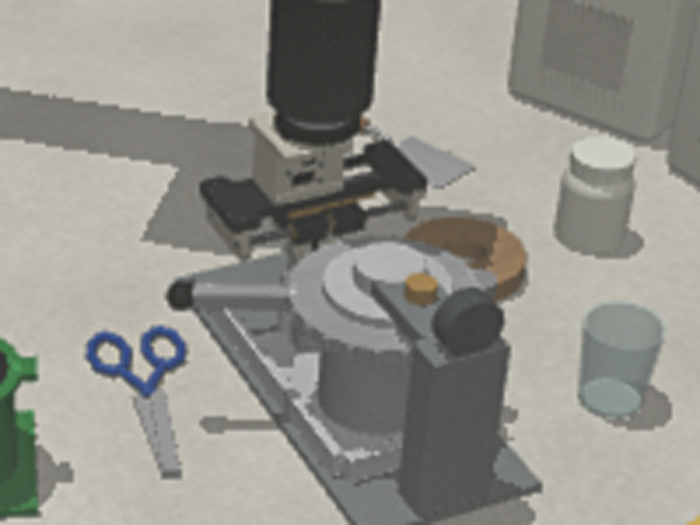

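View pics/side3.png

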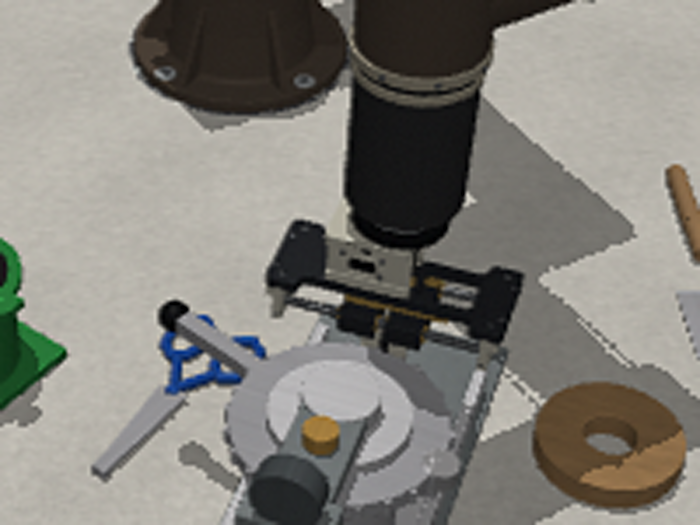

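The pot is nearly home and moving with the fingers. I'll finish in small steps and watch the force.

{"api": "servo_tool", "payload": {
  "steps": [
    [[0,0,-0.0015,0,0,0],[0,0,-0.0015,0,0,0]]
  ]
}}

```text
time_s: 8.35
tcp_pos: [0.5502, 0.1622, 0.077]
eef_rot: [-89.8, 0.1, 75.0]
contact_force: [-12.3, 2.4, 9.2]
gripper_width: 0.0005
```

{"api": "servo_tool", "payload": {
  "steps": [
    [[0,0,-0.001,0,0,0],[0,0,-0.001,0,0,0]]
  ]
}}

```text
time_s: 8.55
tcp_pos: [0.5521, 0.1617, 0.077]
eef_rot: [-89.8, 0.1, 75.0]
contact_force: [-12.2, 3.1, 10.0]
gripper_width: 0.0006
```

{"api": "servo_tool", "payload": {
  "steps": [
    [[0,0,-0.001,0,0,0]]
  ]
}}

```text
time_s: 8.65
tcp_pos: [0.553, 0.1615, 0.077]
eef_rot: [-89.8, 0.1, 75.0]
contact_force: [-13.1, 3.1, 11.1]
gripper_width: 0.0007
```

{"api": "servo_tool", "payload": {
  "steps": [
    [[0,0,-0.001,0,0,0]]
  ]
}}

```text
time_s: 8.75
tcp_pos: [0.5532, 0.1614, 0.077]
eef_rot: [-89.8, 0.1, 75.0]
contact_force: [-21.2, 8.9, 16.8]
gripper_width: 0.0005
```

{"api": "servo_tool", "payload": {
  "steps": [
    [[0,0,-0.0005,0,0,0],[0,0,0,0,0,0],[0,0,0,0,0,0]]
  ]
}}

```text
time_s: 9.05
tcp_pos: [0.5531, 0.1614, 0.077]
eef_rot: [-89.7, 0.1, 75.0]
contact_force: [-19.9, 7.1, 14.4]
gripper_width: 0.0001
```

```bash
python3 -c "
from h import *
goto([-.1345,0,.075],180)"
```

```text
t 9.05 shift [-0.0003  0.002  -0.0002] turn [-0.005 -0.001 -0.002] stand pos [-0.1347  0.0003  0.077 ] F [-19.9   7.1  14.4] w 6.825807467395953e-05 j [  36.   21.  -23.   -0.  -46. -140.]
```

Force rose sharply with the fingers stalled at −0.1346 m, the predicted home position. I'll back off and check.

{"api": "servo_tool", "payload": {
  "steps": [
    [[0,0,0.005,0,0,0],[0,0,0.02,0,0,0],[0,0,0.04,0,0,0],[0,-0.03,0.01,0,0,0],[0,-0.04,0,0,0,0],[0,-0.04,0,0,0,0],[0,-0.04,0,0,0,0],[0,-0.03,0,0,0,0],[0,0,0,0,0,0]]
  ]
}}

```text
time_s: 9.95
tcp_pos: [0.4861, 0.1818, 0.2619]
eef_rot: [-90.4, -0.4, 75.1]
contact_force: [0.7, 0.6, -1.0]
gripper_width: 0.0004
```

```bash
python3 -c "
from h import *
goto([-.012,-.142,.26],-95)
from plant import vision
q=Q
t=np.linspace(0,2*np.pi,80)
for cam in ['scene','side']:
    c=vision.capture(cam)['img'][:,:,::-1]
    im=cv2.resize(c,None,fx=4,fy=4,interpolation=cv2.INTER_CUBIC)
    def dr(P,col,cl=True): cv2.polylines(im,[np.int32((proj(cam,S(q,P))+.5)*4)],cl,col,1,cv2.LINE_AA)
    dr([[-.125,-.035,.088],[-.125,.035,.088],[-.115,.035,.088],[-.115,-.035,.088]],(0,165,255))
    dr([[-.126,-.065,.018],[.065,-.065,.018],[.065,.065,.018],[-.126,.065,.018]],(0,255,255))
    dr([lev(.055,.084,.14),lev(.055,.17,.14)],(255,0,0),False)
    u,v=(1130,640) if cam=='scene' else (1230,720)
    cv2.imwrite(f'pics/ov2_{cam}.png',im[v:v+600,u:u+800])
"
```

```text
t 9.95 shift [-0.1448  0.0021 -0.1927] turn [ 1.000e-02 -1.483e+00  1.000e-03] stand pos [-0.2047  0.0028  0.2619] F [ 0.7  0.6 -1. ] w 0.0004308878899103346 j [  42.    5.  -18.    0.  -67. -147.]
```

View pics/ov2_scene.png

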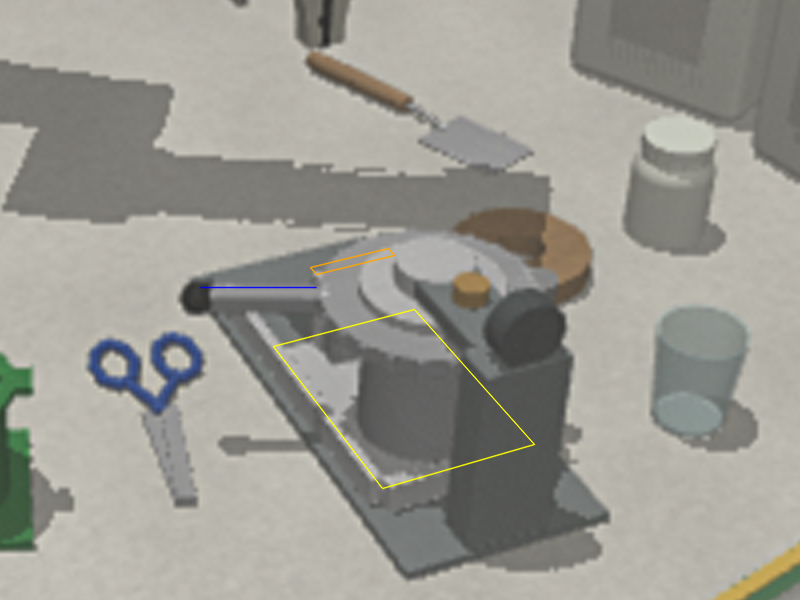

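View pics/ov2_side.png

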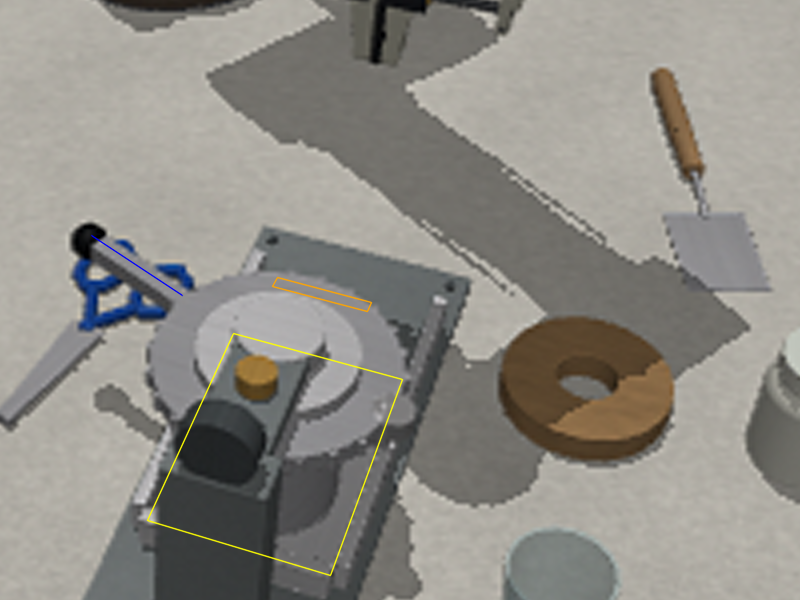

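The slide plate sits inside the predicted home outline at scene (400,400) and side (300,450), and the lever hasn't moved. Next I'll go to the right-hand side of the lever and turn the tool so its z points outward.

{"api": "servo_tool", "payload": {
  "steps": [
    [[-0.012,0,-0.016,0,0,0],[-0.024,0,-0.032,0,0,0],[-0.024,0,-0.032,0,0,0],[-0.024,0,-0.032,0,0,0],[-0.024,0,-0.032,0,0,0],[-0.024,0,-0.032,0,0,0],[-0.013,0,-0.017,0,0,0],[0,0,0,0,-0.1,0],[0,0,0,0,-0.145,0],[0,0,0,0,-0.145,0],[0,0,0,0,-0.145,0],[0,0,0,0,-0.145,0],[0,0,0,0,-0.145,0],[0,0,0,0,-0.145,0],[0,0,0,0,-0.145,0],[0,0,0,0,-0.145,0],[0,0,0,0,-0.145,0],[0,0,0,0,-0.078,0],[0,0,0,0,0,0]]
  ]
}}

```text
time_s: 11.95
tcp_pos: [0.6324, -0.0092, 0.2549]
eef_rot: [-89.9, -0.1, 160.1]
contact_force: [0.7, -0.8, 0.4]
gripper_width: 0.0005
```

```bash
python3 -c "
from h import *
goto([-.012,-.142,.122],-95)"
```

```text
t 11.95 shift [-0.0023  0.1329 -0.0025] turn [-0.001  0.     0.002] stand pos [-0.0142 -0.1442  0.2549] F [ 0.7 -0.8  0.4] w 0.00046940468867659474 j [ 17.  16.  -4.  -0. -70. -37.]
```

{"api": "servo_tool", "payload": {
  "steps": [
    [[-0.0023,0.02,-0.0025,0,0,0],[0,0.035,0,0,0,0],[0,0.02,0,0,0,0],[0,0,0,0,0,0]]
  ]
}}

```text
time_s: 12.35
tcp_pos: [0.6335, -0.0078, 0.1773]
eef_rot: [-89.8, -0.4, 159.9]
contact_force: [-1.9, -0.2, -0.8]
gripper_width: 0.0002
```

```bash
python3 -c "
from h import *
goto([-.012,-.142,.122],-95)
from plant import vision
for n in ['scene','side']:
    c=vision.capture(n)['img'][:,:,::-1]
    cv2.imwrite('pics/%s4.png'%n,cv2.resize(c[150:300,260:460],None,fx=3.5,fy=3.5,interpolation=cv2.INTER_CUBIC))
"
```

```text
t 12.35 shift [-0.0018  0.0553 -0.0008] turn [-0.004 -0.004  0.006] stand pos [-0.0135 -0.1425  0.1773] F [-1.9 -0.2 -0.8] w 0.00022211720031006425 j [ 17.  20. -10.  -0. -61. -37.]
```

View pics/scene4.png

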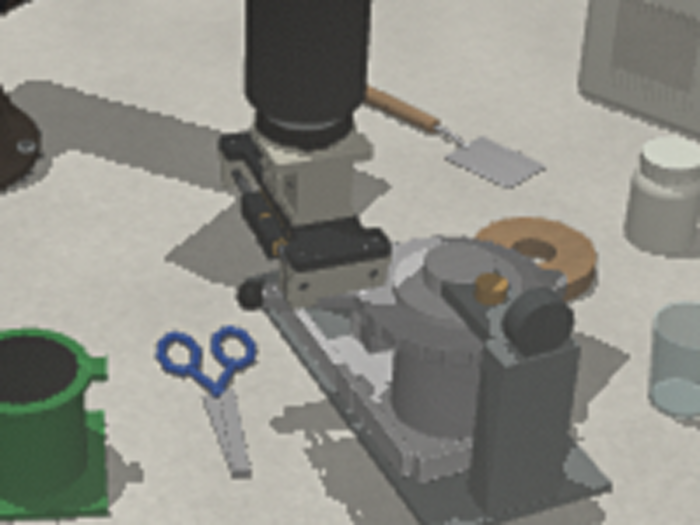

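View pics/side4.png

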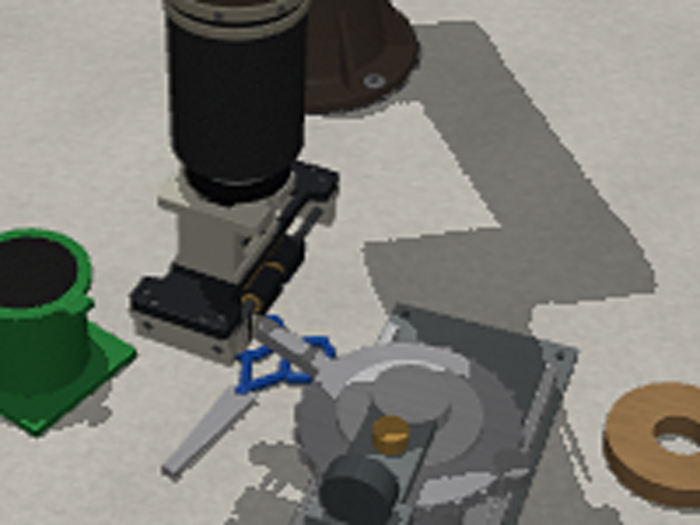

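```bash
python3 -c "
from h import *
from plant import vision
cv2.imwrite('pics/w4.png',vision.capture('wrist')['img'][:,:,::-1])
"
```

```text
(no output)
```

View pics/w4.png

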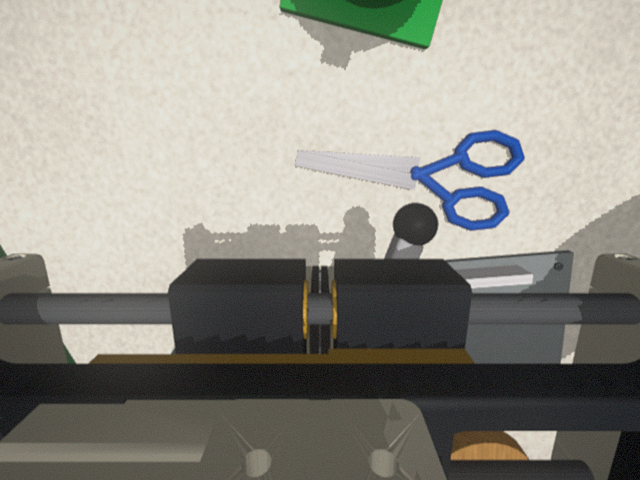

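The lever and ball at (410,225) lie to tool +x of the closed fingers at (320,310), so the side is right. I'll descend, then move to contact.

{"api": "servo_tool", "payload": {
  "steps": [
    [[-0.0015,0.015,-0.0008,0,0,0],[0,0.02,0,0,0,0],[0,0.014,0,0,0,0],[0,0.006,0,0,0,0],[0,0,0,0,0,0]]
  ]
}}

```text
time_s: 13.0
tcp_pos: [0.6372, -0.007, 0.1258]
eef_rot: [-90.0, -0.1, 160.1]
contact_force: [0.5, 0.5, 0.2]
gripper_width: 0.0003
```

```bash
python3 -c "
from h import *
goto([-.012,-.142,.122],-95)"
```

```text
t 13.0 shift [0.0018 0.0038 0.0013] turn [-0.001 -0.001  0.001] stand pos [-0.0101 -0.1409  0.1258] F [0.5 0.5 0.2] w 0.0003440115553524409 j [ 17.  22. -13.  -0. -55. -37.]
```

{"api": "servo_tool", "payload": {
  "steps": [
    [[0.0071,0.002,0.0003,0,0.05,0],[0.0071,0,-0.0002,0,0.05,0],[0.0071,0,-0.0002,0,0.05,0],[0.0071,0,-0.0002,0,0.05,0],[0.0071,0,-0.0002,0,0.05,0],[0.0071,0,-0.0002,0,0.05,0]]
  ]
}}

```text
time_s: 13.6
tcp_pos: [0.6005, 0.013, 0.1257]
eef_rot: [-90.1, 0.1, 142.8]
contact_force: [0.7, -0.7, -0.3]
gripper_width: 0.0005
```

```bash
cat >> h.py <<'E'
def polar():
    s,p,R=tool(); a=instand(p); z=R[:,2]
    print("t",s["time_s"],"r",round(np.hypot(a[0],a[1]),4),"ang",round(np.degrees(np.arctan2(a[1],a[0])),1),"zyaw",round(np.degrees(np.arctan2(z[1],z[0])-Q[2]),1),"z",a[2],"Ftool",np.round(R.T@s["contact_force"],1),"j",np.round(s["joints"]))
E
python3 -c "
from h import *
polar()"
```

```text
t 13.6 r 0.1404 ang -111.2 zyaw -112.3 z 0.1257 Ftool [-1.   0.3  0.1] j [ 20.  19. -18.   0. -53. -57.]
```

{"api": "servo_tool", "payload": {
  "steps": [
    [[0.0142,0,-0.0003,0,0.1,0],[0.0142,0,-0.0005,0,0.1,0],[0.0142,0,-0.0007,0,0.1,0],[0.0142,0,-0.0007,0,0.1,0]]
  ]
}}

```text
time_s: 14.0
tcp_pos: [0.5626, 0.0552, 0.1258]
eef_rot: [-90.1, 0.0, 119.7]
contact_force: [1.4, 0.1, 0.4]
gripper_width: 0.0006
```

```bash
python3 -c "
from h import *
polar()
from plant import vision
for n in ['scene','side']:
    c=vision.capture(n)['img'][:,:,::-1]
    cv2.imwrite('pics/%s5.png'%n,cv2.resize(c[150:300,260:460],None,fx=3.5,fy=3.5,interpolation=cv2.INTER_CUBIC))
cv2.imwrite('pics/w5.png',vision.capture('wrist')['img'][:,:,::-1])
"
```

```text
t 14.0 r 0.1401 ang -134.5 zyaw -135.4 z 0.1258 Ftool [-0.6 -0.4 -1.3] j [ 25.  16. -22.   0. -51. -86.]
```

View pics/side5.png

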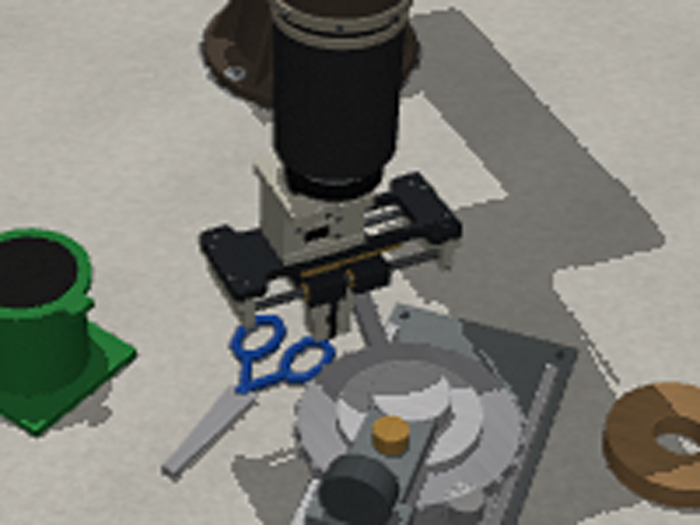

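View pics/w5.png

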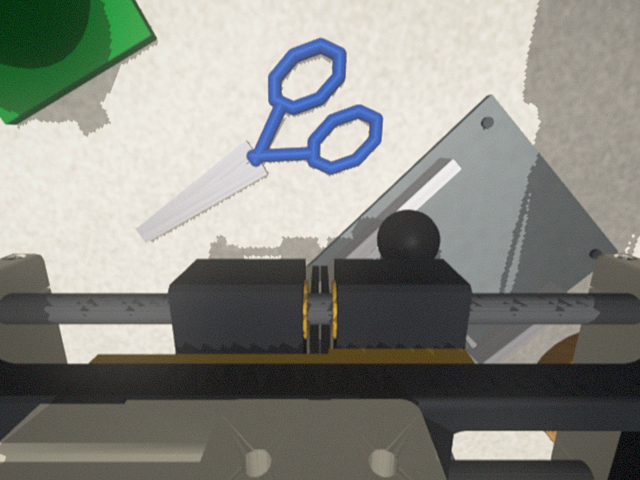

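The lever moves ahead of the fingers, as the side view at (370,320) and the ball at wrist (408,237) show. I'll keep following the arc.

{"api": "servo_tool", "payload": {
  "steps": [
    [[0.0142,0,-0.0004,0,0.1,0],[0.0142,0,-0.0005,0,0.1,0],[0.0142,0,-0.0007,0,0.1,0],[0.0142,0,-0.0007,0,0.1,0],[0.0142,0,-0.0006,0,0.1,0]]
  ]
}}

```text
time_s: 14.65
tcp_pos: [0.5433, 0.1225, 0.1253]
eef_rot: [-90.1, -0.0, 91.2]
contact_force: [0.4, -1.2, 0.8]
gripper_width: 0.0002
```

```bash
python3 -c "
from h import *
polar()"
```

```text
t 14.65 r 0.1399 ang -163.4 zyaw -163.9 z 0.1253 Ftool [-1.2 -0.8 -0.4] j [  33.   16.  -23.    0.  -51. -122.]
```

{"api": "servo_tool", "payload": {
  "steps": [
    [[0.0071,0,-0.0001,0,0.05,0],[0.0071,0,-0.0001,0,0.05,0],[0.0071,0,-0.0002,0,0.05,0],[0.0071,0,-0.0002,0,0.05,0]]
  ]
}}

```text
time_s: 15.05
tcp_pos: [0.5448, 0.149, 0.125]
eef_rot: [-90.0, 0.2, 79.9]
contact_force: [-0.8, -11.6, 5.3]
gripper_width: 0.0001
```

```bash
python3 -c "
from h import *
polar()"
```

```text
t 15.05 r 0.1403 ang -174.3 zyaw 184.8 z 0.125 Ftool [-11.6  -5.2  -1.2] j [  35.   16.  -22.    0.  -51. -135.]
```

{"api": "servo_tool", "payload": {
  "steps": [
    [[0.005,0,-0.0001,0,0.035,0],[0.005,0,-0.0001,0,0.035,0],[0.005,0,-0.0001,0,0.035,0]]
  ]
}}

```text
time_s: 15.35
tcp_pos: [0.5477, 0.1626, 0.125]
eef_rot: [-89.9, 0.2, 73.8]
contact_force: [-3.7, -9.5, 5.7]
gripper_width: -0.0002
```

```bash
python3 -c "
from h import *
polar()"
```

```text
t 15.35 r 0.1402 ang -180.0 zyaw 178.8 z 0.125 Ftool [-10.1  -5.7   0.9] j [  36.   17.  -21.    0.  -52. -142.]
```

{"api": "servo_tool", "payload": {
  "steps": [
    [[0.004,0,-0.0001,0,0.028,0],[0.003,0,-0.0001,0,0.02,0],[0,0,0,0,0,0]]
  ]
}}

```text
time_s: 15.65
tcp_pos: [0.5505, 0.1706, 0.125]
eef_rot: [-90.0, 0.1, 71.2]
contact_force: [-2.6, -4.0, 4.5]
gripper_width: 0.0002
```

```bash
python3 -c "
from h import *
polar()
from plant import vision
for n in ['scene','side']:
    c=vision.capture(n)['img'][:,:,::-1]
    cv2.imwrite('pics/%s6.png'%n,cv2.resize(c[150:300,280:480],None,fx=3.5,fy=3.5,interpolation=cv2.INTER_CUBIC))
cv2.imwrite('pics/w6.png',vision.capture('wrist')['img'][:,:,::-1])
"
```

```text
t 15.65 r 0.1399 ang 176.5 zyaw 176.1 z 0.125 Ftool [-4.6 -4.5  1.2] j [  37.   17.  -21.    0.  -52. -146.]
```

View pics/side6.png

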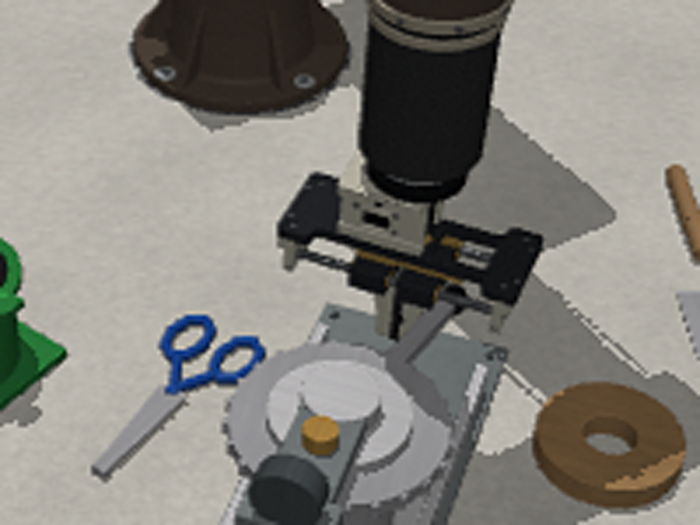

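View pics/w6.png

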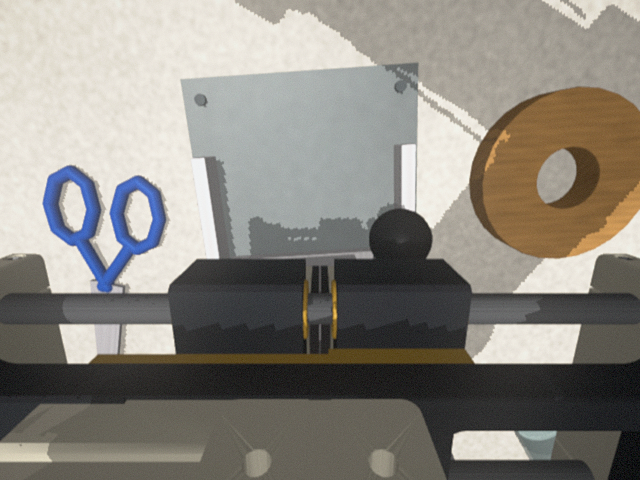

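```bash
cat >> h.py <<'E'
T=np.array([[1,.0006,.0008,-.0005],[-.0006,-.2591,.9659,-.1417],[.0007,-.9659,-.2591,.0689],[0,0,0,1]])
def ballang(u,v,p,R,h=.132):
    d=np.array([(u-319.498)/332.81,(v-231.786)/332.81,1]); D=R@T[:3,:3]@d; o=np.array(p)+R@T[:3,3]
    a=instand(o+D*(h-o[2])/D[2]); th=np.degrees(np.arctan2(a[1],a[0])); 
    print("ball",a,"r",np.hypot(a[0],a[1]),"ring",np.radians((-110-th)%360))
E
python3 -c "
from h import *
for uv,p,e in (((408,237),[0.5626,0.0552,0.1258],[-90.1,0,119.7]),((401,238),[.5505,.1706,.125],[-90,.1,71.2])):
    ballang(*uv,p,Ro.from_euler('xyz',e,degrees=True).as_matrix())
"
```

```text
ball [-0.1458 -0.0948  0.132 ] r 0.1739099767120909 ring 0.6452106217300674
ball [-0.1673  0.0444  0.132 ] r 0.1730914498177192 ring 1.481141993785412
```

{"api": "servo_tool", "payload": {
  "steps": [
    [[0.003,0,-0.0001,0,0.02,0],[0.003,0,-0.0001,0,0.02,0],[0,0,0,0,0,0]]
  ]
}}

```text
time_s: 16.1
tcp_pos: [0.553, 0.1771, 0.125]
eef_rot: [-90.0, 0.0, 68.9]
contact_force: [-2.3, -2.5, 3.7]
gripper_width: 0.0006
```

```bash
python3 -c "
from h import *
polar()
from plant import vision
cv2.imwrite('pics/w7.png',vision.capture('wrist')['img'][:,:,::-1][180:480,160:560])
"
```

```text
t 16.1 r 0.1397 ang 173.7 zyaw 173.8 z 0.125 Ftool [-3.2 -3.7  1.3] j [  37.   18.  -20.    0.  -52. -148.]
```

View pics/w7.png

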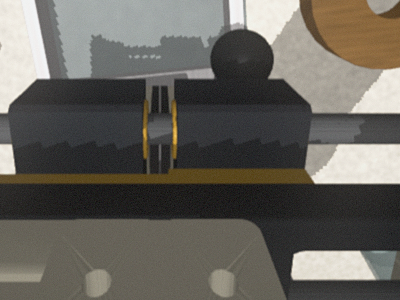

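```bash
python3 -c "
from h import *
s,p,R=tool()
ballang(402,235,p,R)
from plant import vision
t=np.linspace(0,2*np.pi,80)
for cam in ['scene','side']:
    c=vision.capture(cam)['img'][:,:,::-1]
    im=cv2.resize(c,None,fx=4,fy=4,interpolation=cv2.INTER_CUBIC)
    def dr(P,col,cl=True): cv2.polylines(im,[np.int32((proj(cam,S(Q,P))+.5)*4)],cl,col,1,cv2.LINE_AA)
    dr([lev(1.57,.084,.14),lev(1.57,.17,.14)],(255,0,0),False)
    dr([lev(1.46,.084,.14),lev(1.46,.17,.14)],(0,0,255),False)
    u,v=(1130,640) if cam=='scene' else (1230,640)
    cv2.imwrite(f'pics/ov3_{cam}.png',im[v:v+600,u:u+800])
"
```

```text
ball [-0.1663  0.0529  0.132 ] r 0.17451103116995212 ring 1.5297087954079813
```

View pics/ov3_side.png

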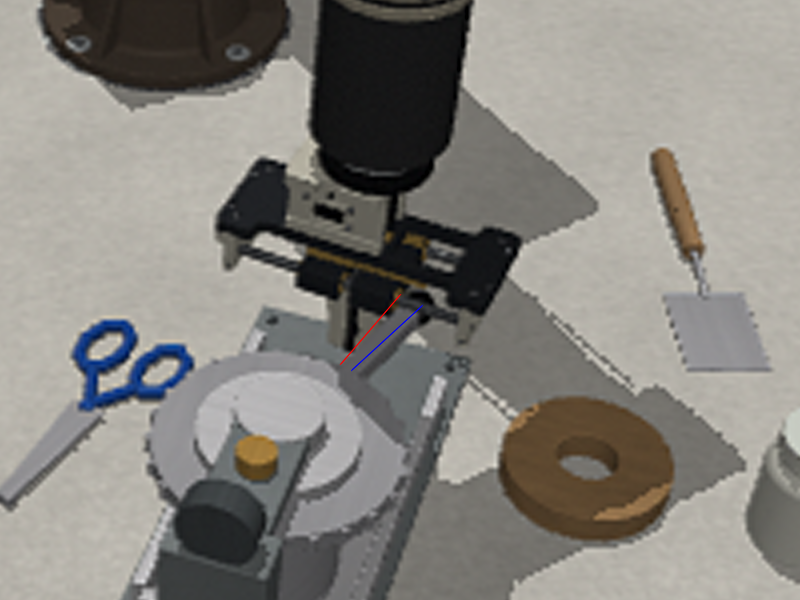

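{"api": "servo_tool", "payload": {
  "steps": [
    [[0.002,0,-0.0001,0,0.014,0],[0.002,0,-0.0001,0,0.014,0],[0,0,0,0,0,0]]
  ]
}}

```text
time_s: 16.55
tcp_pos: [0.5548, 0.1818, 0.1246]
eef_rot: [-90.0, -0.1, 67.2]
contact_force: [-0.0, -1.1, 1.1]
gripper_width: 0.0004
```

```bash
python3 -c "
from h import *
polar()"
```

```text
t 16.55 r 0.1398 ang 171.6 zyaw 172.1 z 0.1246 Ftool [-1.1 -1.1 -0.4] j [  37.   18.  -20.   -0.  -52. -150.]
```

```bash
python3 -c "
from h import *
from plant import vision
cv2.imwrite('pics/w8.png',vision.capture('wrist')['img'][:,:,::-1][180:480,160:560])
"
```

```text
(no output)
```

View pics/w8.png

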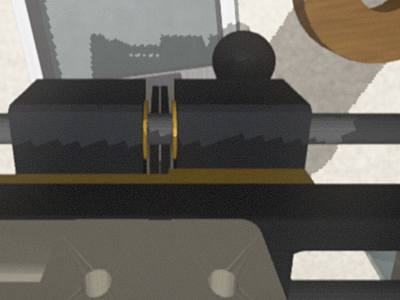

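Contact force has dropped to about 1 N and the ball is slightly ahead of the finger, so it looks snapped. I'll retreat and verify.

{"api": "servo_tool", "payload": {
  "steps": [
    [[-0.01,0,0.002,0,0,0],[-0.015,0,0.003,0,0,0],[0,-0.03,0.01,0,0,0],[0,-0.04,0.03,0,0,0],[0,-0.04,0.03,0,0,0],[0,-0.03,0.02,0,0,0],[0,0,0,0,0,0],[0,0,0,0,0,0]]
  ]
}}

```text
time_s: 17.4
tcp_pos: [0.4563, 0.1947, 0.2653]
eef_rot: [-90.0, -0.1, 67.2]
contact_force: [-0.3, 0.6, -1.2]
gripper_width: 0.0006
```

```bash
python3 -c "
from h import *
polar()
from plant import vision
t=np.linspace(0,2*np.pi,80)
for cam in ['scene','side']:
    c=vision.capture(cam)['img'][:,:,::-1]
    im=cv2.resize(c,None,fx=4,fy=4,interpolation=cv2.INTER_CUBIC)
    def dr(P,col,cl=True): cv2.polylines(im,[np.int32((proj(cam,S(Q,P))+.5)*4)],cl,col,1,cv2.LINE_AA)
    dr([lev(1.57,.084,.14),lev(1.57,.17,.14)],(255,0,0),False)
    dr([lev(1.46,.084,.14),lev(1.46,.17,.14)],(0,0,255),False)
    dr([[-.126,-.065,.018],[.065,-.065,.018],[.065,.065,.018],[-.126,.065,.018]],(0,255,255))
    u,v=(1130,640) if cam=='scene' else (1230,640)
    cv2.imwrite(f'pics/ov4_{cam}.png',im[v:v+600,u:u+800])
s,p,R=tool(); print(list(p),R.tolist())
cv2.imwrite('pics/w9.png',vision.capture('wrist')['img'][:,:,::-1])
"
```

```text
t 17.4 r 0.2369 ang 178.2 zyaw 172.1 z 0.2653 Ftool [0.4 1.2 0.5] j [  46.    3.  -19.   -0.  -68. -159.]
[np.float64(0.45646622649889956), np.float64(0.19413315712460716), np.float64(0.2636697630726463)] [[0.38806934217335476, -0.001112246792276228, -0.9216295072165452], [0.9216297703153551, -0.00047267011759238864, 0.3880700233867917], [-0.0008672563662431299, -0.9999992697447495, 0.0008416509741004385]]
```

View pics/ov4_side.png

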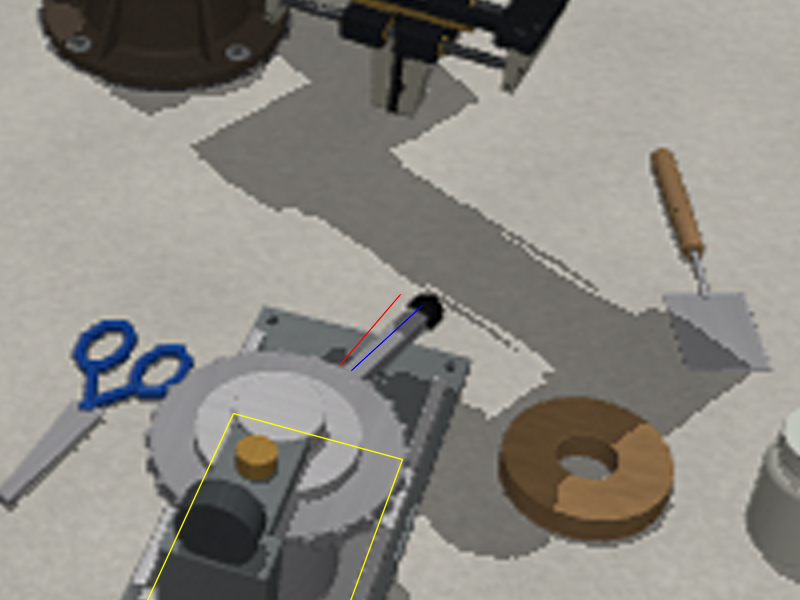

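View pics/ov4_scene.png

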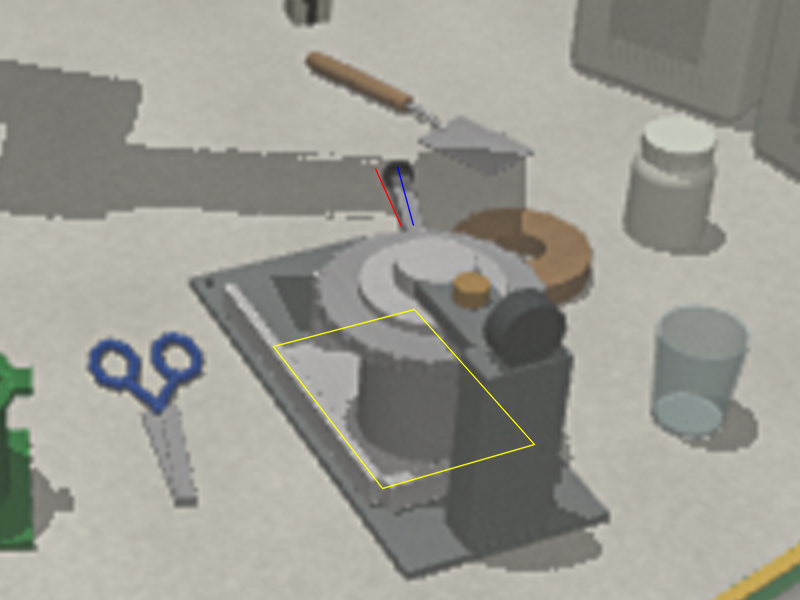

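View pics/w9.png

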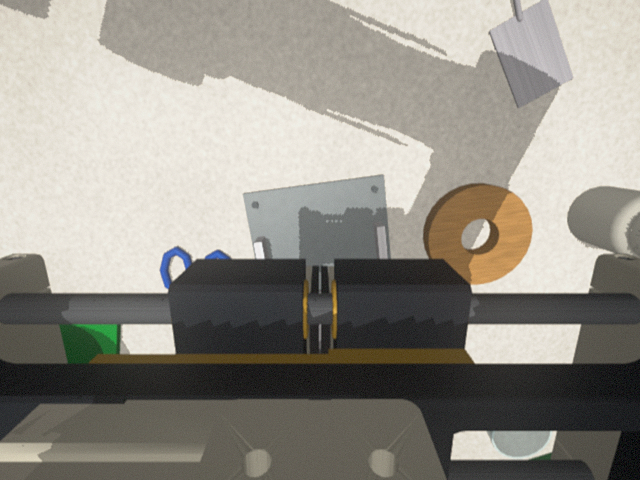

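```bash
python3 -c "
from h import *
o=[('side',(414.1,237.1)),('scene',(381.9,203.1))]
for sel in (o,o[:1],o[1:]):
    f=least_squares(lambda a:np.ravel([proj(c,S(Q,lev(a[0])))[0]-np.array(u) for c,u in sel]),[1.5]); print(f.x,f.fun.round(1))
"
```

```text
[1.58509791] [-0.9  1.3  0.2  0.2]
[1.58837775] [-0.8  1.4]
[1.58114602] [0.  0.2]
```

```bash
python3 -c "
from plant import r,readout
print(readout.get_state()['time_s'], r.close_job())
"
```

```text
the job is handed in; nothing more can be done
17.55 None
```

The pot is home under the head, the bayonet ring is locked, and the job was handed in at 17.55 s. The interface gives no verdict, so these are my own checks.

- **Pot:** I pushed it in with the closed fingers on its push plate. It stopped hard where I expected, with the tool 134.7 mm in front of the head axis against 134.5 mm predicted. The force rose from about 12 N to over 20 N. After backing off, the slide plate lay within the predicted home outline in the scene and side pictures.
- **Ring:** I pushed the lever around its arc until the force fell from about 10 N to 1 N. After I let go it stayed put. Both cameras put it at 1.58–1.59 rad, which matches the 1.57 stop within measuring error.
- **Bench:** In the last pictures the scissors, tape roll, beaker, mix jar and spatula look unmoved. The brush was outside the final crops, but the arm never went near it. The arm ended clear of everything.
- **Not as expected:** Forces ran higher than the description suggests. Sliding the pot took about 12 N with about 10 N upward, and the plunger took about 10–12 N where about 6 N was expected. I put part of that down to friction at the fingers but did not confirm it. I could not hear the click, so I inferred it from the force drop and the lever angle.

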